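Fit the bar knob on the toy radio in its jig and hold it down

TASK

First push the blue toy radio tight and square into the corner of the fence on the plywood jig. Then take the wooden bar knob with the D-shaped hole, turn it so that the flat of its hole matches the flat of the radio's metal shaft, push it onto the shaft and press it all the way down against the spring collar, with the radio still snug in the corner. Finish while still holding the knob pressed down, so that a colleague can fix it; do not let go, and leave the other things on the table where they are.

Things in the scene. Friction and masses are not known exactly. Their poses are not given: they have to be found in the camera images.
- jig_corner (a point): Inner corner of the fence, on top of the fixed plywood jig board (12 mm thick, place and yaw vary). Two wooden strips, 25 mm thick, stand 30 mm above the board: one's inner face is at x = 0 and runs to y = -240 mm, the other's at y = 0 and runs to x = -210 mm; the board lies between them. So the fence is on the +x and +y sides (far from the robot and to its left); z up.
- radio_center (a point): Centre of the toy radio: loose closed box, blue, plywood face on top, 120 (x) by 150 (y) by 55 mm high, 0.36 to 0.63 kg, lying on the jig board 20 to 45 mm short of each strip, up to 0.2 rad askew, +x and +y sides to the fence. Home: centre at x -60, y -75 mm from the fence corner in its frame, axes parallel. Black grille on its face, at -y. Slides easily: 1 to 3 N.
- shaft_tip (a point): Centre of the top of the upright aluminium D-shaft, 34 mm above the radio's face, axis 15 mm to +y of the radio's centre. 22 mm in diameter, one flat 5 mm from the axis along its full height, 2 mm chamfer at the top. The x axis points from the shaft's axis square to the flat. It turns stiffly (0.04 N m) and starts within 0.6 rad of the radio's x axis; it does not move up or down.
- collar (a joint): Black spring collar, 34 mm in diameter, round the foot of the shaft. 0 = up, its top 14 mm above the radio's face; 0.006 = fully down (m). Yields from 3 N, fully down at 8 N, springs back. The knob meets it when the knob's centre is 5 mm below the shaft's top, and is fully home when 11 mm below.
- knob_center (a point): Centre (on the hole's axis, half-way up) of the bar knob to fit: loose, plain wood, upright on the table, 30 mm high, 36 mm wide along y between flat sides (grip here), 52 mm long along x plus a tapering 10 mm nose at the +x end. D-hole right through, 25 mm in diameter, flat 6.6 mm from the axis on the nose side. It fits only with x along the shaft top's x, within 0.15 rad (turn under 1.5).
- round_knob_center (a point): Centre of another plain wooden knob, not to be used: a round disc 52 mm across, 30 mm high, with a small round hole. It and the bar knob swap places from run to run.
- glue_bottle_mid (a point): Glue bottle, blue plastic with a thin spout, 52 mm across, 135 mm high; the point is 60 mm up its axis. Leave alone.
- tape_roll_mid (a point): Centre of a cardboard tape roll lying flat, 90 mm across, 22 mm high. Leave alone.
- brush: Flat paint brush lying on the table, about 200 mm long along its x. Leave alone.
- screwdriver: Screwdriver lying on the table, about 160 mm long along its x, black handle. Leave alone.
- paint_cup_mid (a point): Centre of a white cup, 72 mm across, 85 mm high. Leave alone.
- offcut_mid (a point): Centre of a wooden offcut, 90 x 45 x 18 mm. Leave alone.
Things that resemble listed ones, but are neither listed nor needed, are in the scene too. Leave any purple or turquoise look-alike of the part that bears knob_center alone.

How it is judged:
On the way, in this order (a step that is already met when the one before it is completed fails the run):
1. the radio sits in the fence corner: within 3 mm of both strips, square within 0.025 rad (x of radio_center in the frame of jig_corner above -0.063 m and y of radio_center in the frame of jig_corner above -0.078 m and angle between the x axis of radio_center and the x axis of jig_corner, either way round below 0.025 rad and z of radio_center in the frame of jig_corner below 0.034 m), for 0.2 s.
2. the knob is on the shaft, flat to flat, at least as far as the collar (z of knob_center in the frame of shaft_tip below -0.004 m and horizontal distance between knob_center and shaft_tip below 0.004 m and angle between the x axis of knob_center and the x axis of shaft_tip, either way round below 0.3 rad), for 0.1 s.
At the end, for the whole second after the job is handed in: Radio within 4 mm of both strips, square within 0.03 rad; knob upright (0.12 rad) on the shaft, flat to flat (0.3 rad), axes within 4 mm, its centre over 8.5 mm below the shaft top; collar pressed by over 4 of its 6 mm; fingers on the knob with over 3 N (x of radio_center in the frame of jig_corner above -0.064 m and y of radio_center in the frame of jig_corner above -0.079 m and angle between the x axis of radio_center and the x axis of jig_corner, either way round below 0.03 rad and z of radio_center in the frame of jig_corner below 0.034 m and z of knob_center in the frame of shaft_tip below -0.0085 m and horizontal distance between knob_center and shaft_tip below 0.004 m and angle between the x axis of knob_center and the x axis of shaft_tip, either way round below 0.3 rad and angle between knob_center's own z axis and vertical below 0.12 rad and value of joint collar above 0.004 m and contact force between the fingers and knob above 3 N); the arm keeps its last pose, push and grip.
It fails at once if another thing on the table is shifted by more than 40 mm (distance of any of round_knob_center, glue_bottle_mid, tape_roll_mid, brush, screwdriver, paint_cup_mid, offcut_mid from where it was at the start of the episode above 0.04 m).
It also fails if it takes over 61 s, if anything falls off the work surface, if the arm or the gripper's body presses on something with over 40 N, if the wrist force passes 120 N, or if a joint passes its speed limit or range.

ROBOT

A 6-joint arm with a two-finger parallel gripper is mounted at the origin on the work surface. World frame = base frame: x ahead of the robot, y to its left, z up, the work surface at z = 0. Lengths are in m, angles in rad, forces in N, time in s.
With the tool pointing down it reaches from about 0.425 to 0.925 m from the base axis. Payload 12.5 kg.
Tool frame: the origin (TCP) lies on the centre line of the jaws, within the pads' length; the fingertips stand 17 mm ahead of it and the grasp point (between the pads) lies 2 mm behind it; x points along the fingers, z is the direction in which the jaws open and shut, and the axes are right-handed (so a half turn about x gives the same grasp; the last joint's range is limited). The gripper opens to 85 mm and grips with 20 to 120 N. Pads are 22 mm wide; open, the fingers measure 114 mm over their backs; the gripper's body (76 mm by 85 mm) begins 54 mm behind the grasp point. The pads swing forward as they close: fully open they stand 13 mm farther back than shut.
Start: joints at [-1.22, 0.491, 1.559, -0, 1.092, -0.106], TCP at [0.276, -0.561, 0.248] pointing down, gripper open.
Joint ranges: [-3.1, 3.1], [-0.84, 2.19], [0.05, 2.79], [-1.13, 4.28], [0.06, 2.93], [-2.69, 2.69]. Speed limits (rad/s): [2.22, 2.22, 2.79, 3.14, 3.14, 3.14].

INTERFACE

Orientations are given as a unit quaternion [w, x, y, z].
In Python, from cell import readout, optics, env gives the robot as it stands.
- The arm moves only by the tool jog_arm, never from a script. Its argument "moves" is a list of rows, each a list of 5 numbers: the finger opening in mm, from 0 to 85.4, then the shift along the tool's x, y, z in mm, then the turn about the tool's x in rad. A call has 1 to 8 rows; each row is the pose to reach, as a shift and turn from the pose commanded when the call began, along the tool's axes at that moment; what a row does not reach only later rows make up. A row lasts 1/8 s, in which the tool goes at most 62.5 mm and 10.7 degrees, less where a joint would pass 70% of its speed; a pose out of reach is approached as far as the arm can. A call with a gripper value outside its range is refused whole. The fingers move at their own pace and stop on an object; "newtons" is the grip in N (left out, the last holds). Time passes only in rows, so rows that repeat a pose let the fingers close. It gives the time, the measured TCP pose, the force and the opening at its end, in the units of the state.
- readout.sense(): the state, without advancing time (a new reading comes with each control period).
- optics.camera(name): name is "scene" or "top" or "wrist"; returns a dict with "pixels" (400x640x3 uint8, red, green, blue), "range_z" (400x640 float32, m along the optical axis (not along the pixel's ray), 0 where there is no reading), "K" (3x3 intrinsics, pixels), "extrinsics" (4x4, takes a point from camera to world coordinates). Camera axes: x right, y down, z forward; pixel columns grow to the right and rows downward; lengths in m; the calibration is good to about 2 mm. A picture is of the moment at which its call begins.
- env.job_done(): hands the job in, once; it reports no verdict.
The state is a dict: "clock": time; "qpos": joint angles; "qvel": joint speeds; "joint_efforts": joint torques, N m; "eef_pos": TCP position; "tcp_rot": TCP orientation; "contact_force": force on the tool from outside, world axes, zero at the start; "torque": the same for the moment, N m; "gripper_width": finger opening in m.
Only numpy, scipy, OpenCV 4.12 (cv2) and the standard library are available. Lean on these libraries where they do the work, as an engineer would, in place of code of your own. Each camera call takes 0.05 s, during which the arm holds its last target.

## Working session

There is one attempt and no reset: what is moved stays moved. The work goes in short steps, Python scripts to look and compute and a tool call to move; the robot and the scene stay as the last step left them, time stands still between calls to the robot, and variables do not carry over. Pictures are saved under pics/ and viewed, and the job is handed in when it is done.

Besides the shell and the picture viewer there is one more tool, called after "Call:" as name([rows], argument=value, ...), one row to a line, values as JSON. jog_arm: Moves the arm, as the interface text tells. Its arguments: {"type":"object","properties":{"moves":{"type":"array"},"newtons":{"type":"number"}},"required":["moves"]}

```bash
ls; mkdir -p pics; python3 - <<'E'
from cell import readout, optics
import cv2, numpy as np
print(readout.sense())
for n in ["scene","top","wrist"]:
    c=optics.camera(n); cv2.imwrite(f"pics/{n}0.png",c["pixels"][:,:,::-1]); np.savez(f"{n}0.npz",**c)
    print(n,c["K"].round(1).tolist(),c["extrinsics"].round(3).tolist())
E
```

```text
pics
{'clock': 0.0, 'qpos': array([-1.21957833e+00,  4.91566884e-01,  1.55945936e+00,  1.47322604e-05,
        1.09168211e+00, -1.05590561e-01]), 'qvel': array([ 0.00022766, -0.00037618, -0.00069348,  0.00032095, -0.00077392,
        0.00029867]), 'joint_efforts': array([-1.07350363e-03, -6.18451166e+01, -2.61587191e+01, -1.39395020e-04,
        4.13125323e-03, -4.48557432e-05]), 'eef_pos': array([ 0.27563596, -0.56070666,  0.24771976]), 'tcp_rot': array([ 0.59991673,  0.37405098,  0.60053302, -0.37355839]), 'contact_force': array([0.67860203, 0.8518302 , 0.55342224]), 'torque': array([ 0.00981162, -0.00733675, -0.02501193]), 'gripper_width': 0.08532456262348401}
scene [[384.3, 0.0, 312.2], [0.0, 384.3, 198.7], [0.0, 0.0, 1.0]] [[0.805, 0.362, -0.47, 1.123], [0.593, -0.469, 0.654, -0.846], [0.016, -0.806, -0.592, 0.834], [0.0, 0.0, 0.0, 1.0]]
top [[494.3, 0.0, 324.5], [0.0, 494.3, 193.2], [0.0, 0.0, 1.0]] [[-0.004, -0.998, 0.055, 0.456], [-1.0, 0.004, -0.002, -0.008], [0.002, -0.055, -0.998, 1.7], [0.0, 0.0, 0.0, 1.0]]
wrist [[291.1, 0.0, 316.8], [0.0, 291.1, 201.2], [0.0, 0.0, 1.0]] [[0.442, -0.854, -0.274, 0.346], [-0.897, -0.421, -0.135, -0.525], [-0.0, 0.305, -0.952, 0.373], [0.0, 0.0, 0.0, 1.0]]
```

View pics/scene0.png

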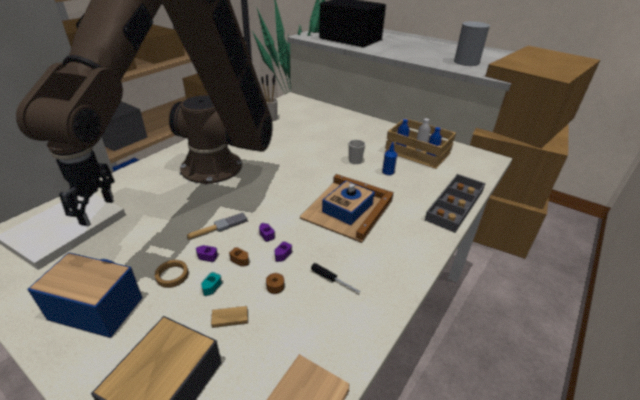

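View pics/top0.png

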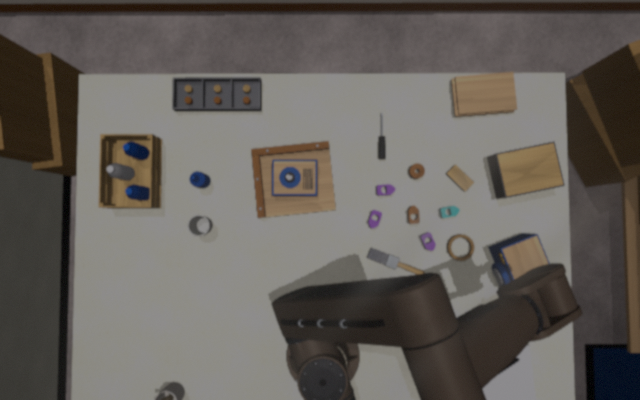

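View pics/wrist0.png

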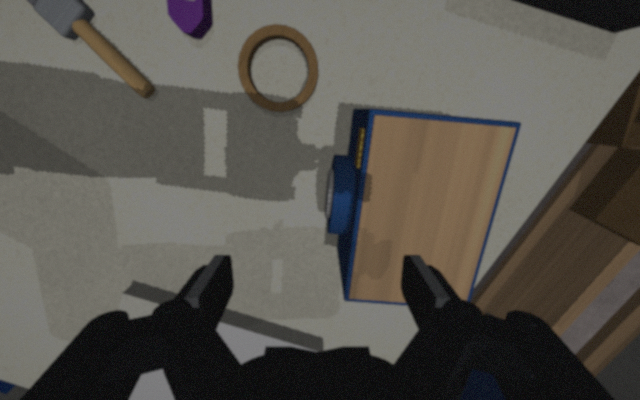

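The top view shows the jig at (293,180) with the radio on it and the shaft near (289,177). There are two plain wooden knobs: (413,214), which looks like a bar with a nose, and (416,171), which looks round. The purple ones at (385,190), (374,218) and (427,241) and the turquoise one at (449,212) are look-alikes to leave. I'll enlarge both areas.

```bash
cat > h.py <<'E'
import numpy as np, cv2
def load(n): return dict(np.load(n))
def pts(c):
    K=c["K"];z=c["range_z"];v,u=np.mgrid[:z.shape[0],:z.shape[1]]
    P=np.stack([(u-K[0,2])/K[0,0]*z,(v-K[1,2])/K[1,1]*z,z],-1)
    return P@c["extrinsics"][:3,:3].T+c["extrinsics"][:3,3]
def px(c,p):
    E=np.linalg.inv(c["extrinsics"]);q=E[:3,:3]@np.array(p)+E[:3,3]
    return c["K"][:2,:2]@(q[:2]/q[2])+c["K"][:2,2]
def crop(c,u0,u1,v0,v1,s): 
    return cv2.resize(c["pixels"][v0:v1,u0:u1,::-1],None,fx=s,fy=s,interpolation=cv2.INTER_CUBIC)
E
python3 - <<'E'
from h import *
c=load("top0.npz");P=pts(c)
cv2.imwrite("pics/k0.png",crop(c,360,480,150,260,5)); cv2.imwrite("pics/r0.png",crop(c,240,350,130,225,6))
for u,v in [(413,214),(413,207),(416,171),(412,171),(330,210),(310,192),(275,192),(260,190),(300,147),(289,177),(307,180),(450,250)]: print(u,v,P[v,u].round(3))
E
```

```text
413 214 [ 0.476 -0.311  0.018]
413 207 [ 0.5   -0.309  0.032]
416 171 [ 0.625 -0.327 -0.002]
412 171 [ 0.622 -0.308  0.027]
330 210 [ 0.491 -0.029  0.011]
310 192 [0.55  0.038 0.065]
275 192 [0.55  0.153 0.069]
260 190 [0.559 0.207 0.037]
300 147 [0.704 0.072 0.037]
289 177 [0.597 0.105 0.1  ]
307 180 [0.59  0.047 0.069]
450 250 [ 0.354 -0.435  0.018]
```

View pics/k0.png

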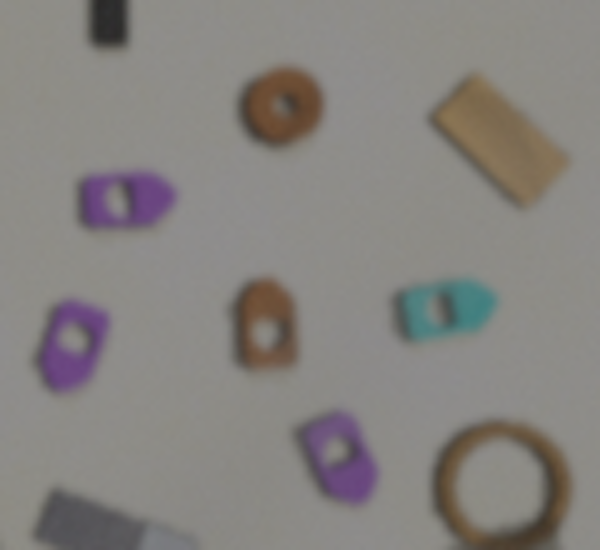

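View pics/r0.png

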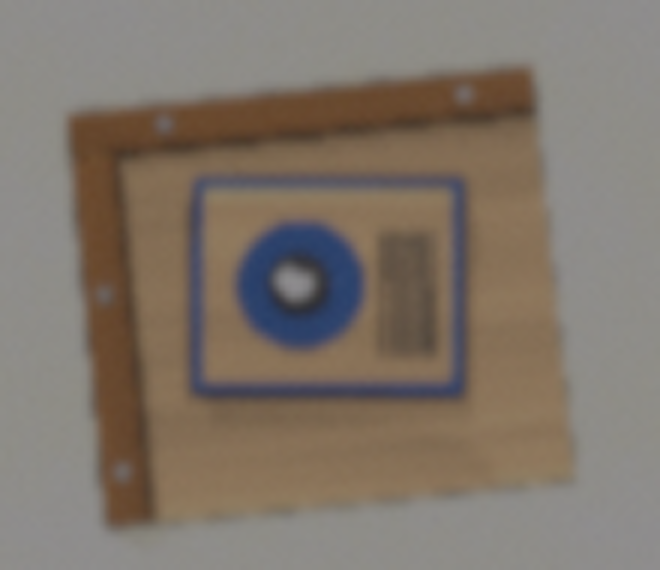

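The bar knob with the D-hole is the wooden one at (413,214): nose towards +x, flat on the nose side. The wooden one at (416,171) is a round disc with a small hole, so it stays. Next I'll measure the jig and radio.

```bash
cat >> h.py <<'E'
from scipy.spatial.transform import Rotation as R
def rot(s): q=s["tcp_rot"]; return R.from_quat([q[1],q[2],q[3],q[0]]).as_matrix()
def onplane(c,uv,z):
    "intersect pixel rays with world plane z"
    uv=np.atleast_2d(np.array(uv,float)); d=np.c_[(uv-c["K"][:2,2])/[c["K"][0,0],c["K"][1,1]],np.ones(len(uv))]@c["extrinsics"][:3,:3].T
    o=c["extrinsics"][:3,3]; return o+d*((z-o[2])/d[:,2])[:,None]
def goal(s,p,yaw=None):
    "delta in tool axes (mm) to reach p, and current jaw yaw"
    M=rot(s); d=M.T@(np.array(p)-s["eef_pos"])*1000
    zz=M[:,2]; return d.round(1), np.arctan2(zz[1],zz[0])
def rect(Pxy):
    r=cv2.minAreaRect((Pxy*1000).astype(np.float32)); return r
E
python3 - <<'E'
from h import *
from cell import readout
c=load("top0.npz");P=pts(c)
s=readout.sense();M=rot(s);print(M.round(3))
x,y,z=P[...,0],P[...,1],P[...,2]
roi=(x>.42)&(x<.76)&(y>-.08)&(y<.25)
m=roi&(z>.058)&(z<.078); lab=cv2.connectedComponents(m.astype(np.uint8))[1]
print("radio top",rect(P[m][:,:2]),np.median(z[m]))
m=roi&(z>.030)&(z<.05); print("strips",m.sum(),rect(P[m][:,:2]),np.median(z[m]))
m=roi&(z>.006); print("board",rect(P[m][:,:2]))
m=roi&(z>.09);print("shaft",m.sum(),P[m].mean(0))
# strips: pixel outline (from 6x crop) corners outer: (68,115),(535,68) ; inner corner (118,152),(535,113),(155,520)
def f(l,zz): return onplane(c,[(240+a/6-.5+.08,130+b/6-.5+.08) for a,b in l],zz).round(4)
print(f([(68,115),(533,66),(108,527)],.042)); print(f([(117,152),(535,113),(155,520)],.042))
print(f([(193,178),(466,178),(466,397),(195,397)],.067))
# knob
roi=(x>.42)&(x<.55)&(y>-.36)&(y<-.27)
m=roi&(z>.02);print("knob",rect(P[m][:,:2]),P[m].mean(0),np.median(z[m]))
E
```

```text
[[-0.     0.897  0.441]
 [ 0.001  0.441 -0.897]
 [-1.     0.    -0.001]]
radio top ((598.6776733398438, 90.9373779296875), (146.87548828125, 117.944580078125), 89.8027114868164) 0.06757303330089659
strips 1060 ((596.4058837890625, 96.24231719970703), (235.50167846679688, 265.8312683105469), 5.844174385070801) 0.04120663241061362
board ((589.0252075195312, 85.75617218017578), (327.73486328125, 337.4717712402344), 89.82478332519531)
shaft 1095 [ 0.45986303 -0.00416181  1.65167233]
[[ 0.6984  0.2373  0.042 ]
 [ 0.7251 -0.0243  0.042 ]
 [ 0.4668  0.2141  0.042 ]]
[[ 0.6773  0.2097  0.042 ]
 [ 0.6985 -0.0253  0.042 ]
 [ 0.4706  0.1878  0.042 ]]
[[0.6594 0.1643 0.067 ]
 [0.6588 0.0133 0.067 ]
 [0.5374 0.0137 0.067 ]
 [0.538  0.163  0.067 ]]
knob ((474.2358093261719, -310.3900146484375), (59.402061462402344, 35.45240783691406), 5.195542812347412) [ 0.47380404 -0.31042792  0.02991137] 0.029831444306819943
```

```bash
python3 - <<'E'
from h import *
from cell import readout
s=readout.sense()
print(goal(s,[.45,-.30,.30]),goal(s,[.51,.07,.30]))
E
```

```text
(array([ -52. ,  271.5, -157.2]), np.float64(-1.1140296391528315)) (array([ -51.7,  488.5, -462.8]), np.float64(-1.1140296391528315))
```

Call:
jog_arm([
  [85,-12,54,-31,0.07],
  [85,-24,108,-62,0.14],
  [85,-36,162,-94,0.21],
  [85,-48,216,-125,0.28],
  [85,-52,270,-157,0.357],
  [85,-52,270,-157,0.357],
])

```text
clock: 0.9
eef_pos: [0.4503, -0.2979, 0.3007]
tcp_rot: [0.525, 0.474, 0.525, -0.473]
contact_force: [-0.0, 0.3, -0.6]
gripper_width: 0.085
```

```bash
python3 - <<'E'
from h import *
from cell import readout,optics
s=readout.sense();print(s["eef_pos"],s["clock"],s["contact_force"])
c=optics.camera("wrist"); np.savez("w1.npz",**c); cv2.imwrite("pics/w1.png",c["pixels"][:,:,::-1])
print(goal(readout.sense(),[.51,.07,.30]))
E
```

```text
[ 0.45032878 -0.29791113  0.30074   ] 0.9 [-0.03229459  0.34931566 -0.63176057]
(array([   0.4,   98. , -360.9]), np.float64(-1.4674798193499068))
```

View pics/w1.png

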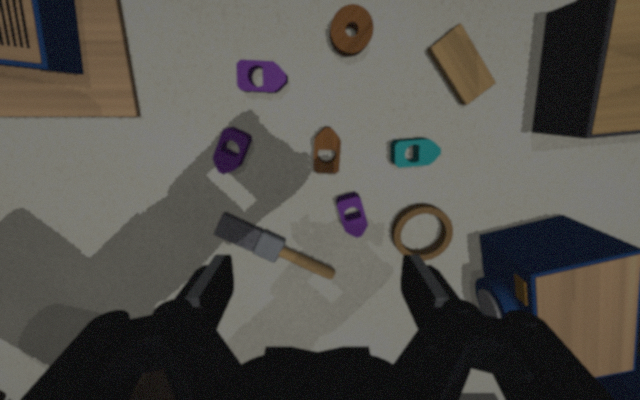

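The wrist view shows the bar knob at (326,150) with its nose up (+x), the round one at (351,30), and the brush at (250,240). Moving on over the jig.

Call:
jog_arm([
  [85,0,16,-60,0],
  [85,0,32,-120,0],
  [85,0,49,-180,0],
  [85,0,65,-240,0],
  [85,0,81,-300,0],
  [85,0,98,-360,0],
  [85,0,98,-360,0],
  [85,0,98,-360,0],
])

```text
clock: 1.95
eef_pos: [0.5104, 0.066, 0.2999]
tcp_rot: [0.524, 0.474, 0.524, -0.475]
contact_force: [-0.1, -1.0, -0.5]
gripper_width: 0.0847
```

```bash
python3 - <<'E'
from h import *
from cell import readout,optics
s=readout.sense();print(s["eef_pos"],s["clock"],s["contact_force"],s["qpos"])
c=optics.camera("wrist"); np.savez("w2.npz",**c); cv2.imwrite("pics/w2.png",c["pixels"][:,:,::-1])
E
```

```text
[0.51044591 0.06599762 0.29993367] 1.95 [-0.07967677 -0.9902702  -0.47301562] [ 3.94357810e-04  2.80354420e-01  1.75438129e+00 -4.86557483e-04
  1.10754231e+00  1.47161581e+00]
```

View pics/w2.png

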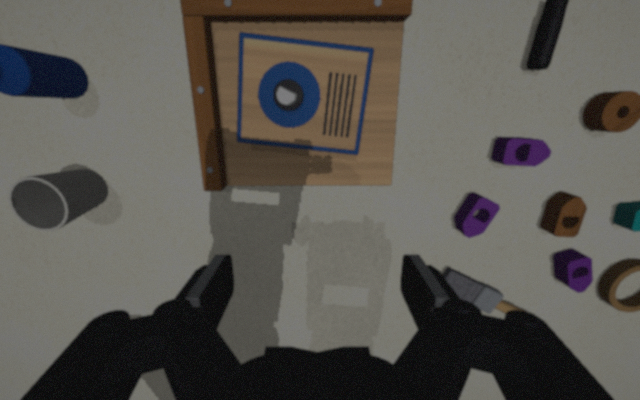

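```bash
python3 - <<'E'
from h import *
c=load("w2.npz"); cv2.imwrite("pics/w2c.png",cv2.convertScaleAbs(crop(c,175,420,0,195,3),alpha=1.6))
E
```

```text
(no output)
```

View pics/w2c.png

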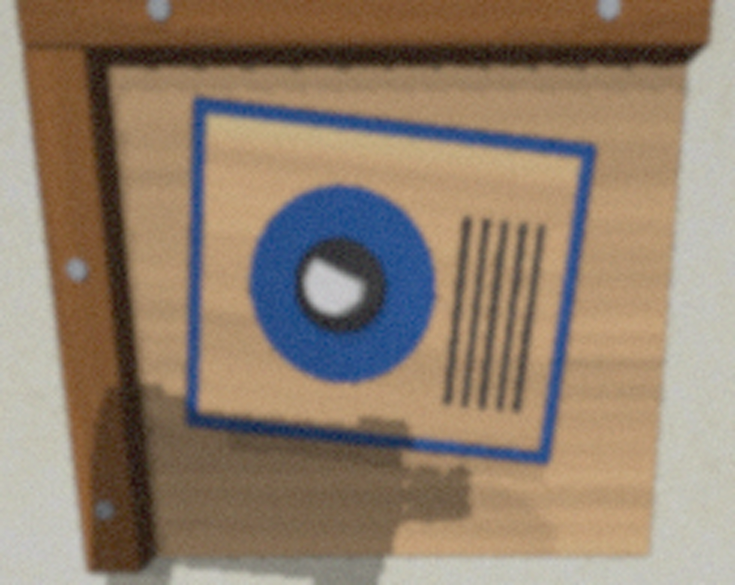

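```bash
python3 - <<'E'
from h import *
c=load("w2.npz")
def f(l,zz): return onplane(c,[(175+a/3-.33,b/3-.33) for a,b in l],zz)
a=f([(88,47),(705,45),(127,555)],.042); b=f([(108,65),(688,64),(153,555)],.012)
for t in (a,b):
    print(t.round(4).tolist(), np.arctan2(t[1,0]-t[0,0],-(t[1,1]-t[0,1])), np.arctan2(t[0,1]-t[2,1],t[0,0]-t[2,0]))
r=f([(197,98),(594,146),(547,463),(189,424)],.067); print(r.round(4).tolist(), r.mean(0))
print([np.linalg.norm(r[i]-r[(i+1)%4]).round(4) for i in range(4)], [np.arctan2(*( (r[i]-r[j])[:2])) for i,j in [(0,1),(3,2)]],[np.arctan2(*( (r[i]-r[j])[1::-1])) for i,j in [(0,3),(1,2)]])
E
```

```text
[[0.6758, 0.2134, 0.042], [0.7003, -0.0212, 0.042], [0.4759, 0.1993, 0.042]] 0.10422028065287674 0.07073999279762083
[[0.6769, 0.2161, 0.012], [0.7016, -0.0231, 0.012], [0.4683, 0.1964, 0.012]] 0.10288341075674168 0.09442092053729288
[[0.6578, 0.1653, 0.067], [0.6569, 0.0194, 0.067], [0.5395, 0.02, 0.067], [0.5406, 0.1661, 0.067]] [0.5987036  0.09268495 0.067     ]
[np.float64(0.1459), np.float64(0.1174), np.float64(0.1461), np.float64(0.1173)] [np.float64(0.006270838563312261), np.float64(0.007008767077708614)] [np.float64(-0.006492139275227925), np.float64(-0.00494229479253662)]
```

Call:
jog_arm([
  [85,40,-10,-18,0],
  [85,95,-10,-18,0],
  [85,150,-10,-18,0],
  [85,205,-10,-18,0],
  [85,245,-10,-18,0],
  [85,263,-10,-18,0],
  [85,263,-10,-18,0],
  [85,263,-10,-18,0],
])

```text
clock: 3.0
eef_pos: [0.4992, 0.083, 0.038]
tcp_rot: [0.524, 0.475, 0.524, -0.475]
contact_force: [-0.2, -0.6, 0.2]
gripper_width: 0.0849
```

Call:
jog_arm([
  [85,0,6,0,0],
  [85,0,13,0,0],
  [85,0,20,0,0],
  [85,0,27,0,0],
  [85,0,34,0,0],
  [85,0,41,0,0],
  [85,0,47,0,0],
  [85,0,50,0,0],
])

```text
clock: 4.0
eef_pos: [0.5486, 0.089, 0.0372]
tcp_rot: [0.524, 0.474, 0.524, -0.474]
contact_force: [-3.2, 0.3, 0.9]
gripper_width: 0.0846
```

```bash
python3 - <<'E'
from h import *
from cell import readout,optics
s=readout.sense();print(s["eef_pos"],s["clock"],s["contact_force"],s["qpos"])
c=optics.camera("wrist"); cv2.imwrite("pics/w3.png",c["pixels"][:,:,::-1])
c=optics.camera("top"); cv2.imwrite("pics/t3.png",crop(c,240,350,130,225,6))
E
```

```text
[0.5486422  0.08899126 0.03720102] 4.0 [-3.20225443  0.29296576  0.93917547] [ 4.19916032e-02  6.91898677e-01  1.90104779e+00 -1.51146927e-04
  5.48897663e-01  1.51298435e+00]
```

View pics/w3.png

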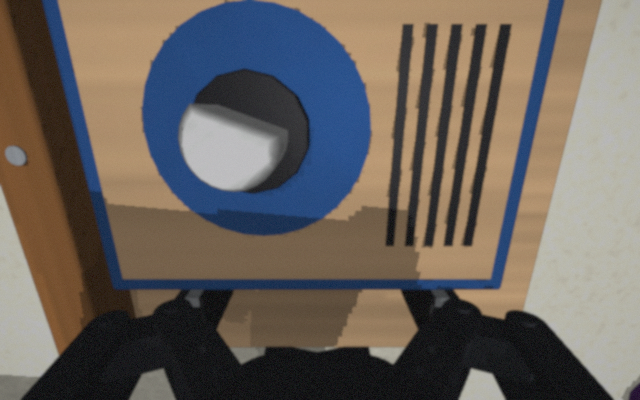

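View pics/t3.png

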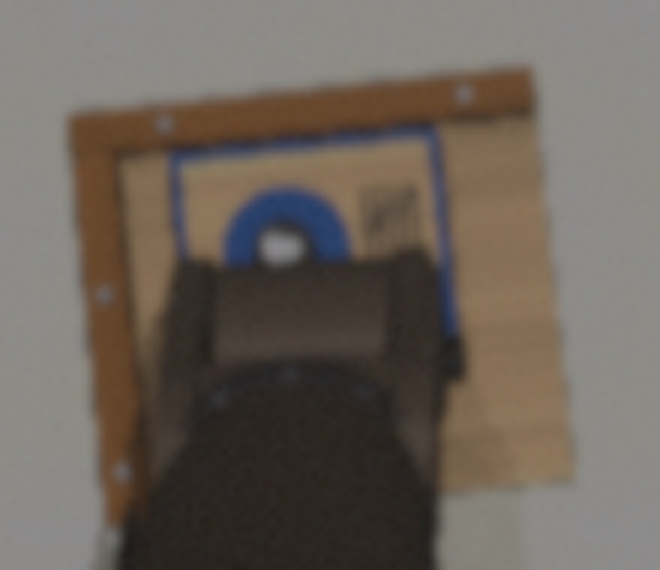

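The radio now rests flat against both fingers and is square to the fence. I'll keep pushing to +x until the force rises.

Call:
jog_arm([
  [85,0,3,0,0],
  [85,0,6,0,0],
  [85,0,8,0,0],
  [85,0,9,0,0],
])

```text
clock: 4.6
eef_pos: [0.5572, 0.0898, 0.0372]
tcp_rot: [0.524, 0.474, 0.524, -0.475]
contact_force: [-5.8, -0.9, 3.1]
gripper_width: 0.0848
```

Call:
jog_arm([
  [85,0,2,0,0],
  [85,0,3,0,0],
  [85,0,3,0,0],
])

```text
clock: 4.97
eef_pos: [0.5572, 0.0898, 0.037]
tcp_rot: [0.523, 0.472, 0.526, -0.476]
contact_force: [-16.7, -4.8, 8.9]
gripper_width: 0.0848
```

It's against the x strip: the force rose to 17 N with no further movement. Now I'll retreat, rise, turn 90° and go round to the −y side.

Call:
jog_arm([
  [85,0,-20,0,0],
  [85,-50,-30,0,0],
  [60,-110,-30,0,-0.18],
  [60,-160,-20,20,-0.36],
  [60,-160,0,45,-0.54],
  [60,-160,20,70,-0.72],
  [60,-160,40,90,-0.9],
  [60,-160,58,102,-1.08],
])

```text
clock: 5.98
eef_pos: [0.6293, -0.0066, 0.1975]
tcp_rot: [0.694, 0.136, 0.694, -0.136]
contact_force: [0.3, -0.2, 0.5]
gripper_width: 0.0599
```

Call:
jog_arm([
  [60,0,0,0,-0.17],
  [60,0,0,0,-0.34],
  [60,0,0,0,-0.49],
  [60,0,0,0,-0.49],
])

```text
clock: 6.48
eef_pos: [0.6285, -0.0056, 0.1974]
tcp_rot: [0.707, -0.035, 0.706, 0.035]
contact_force: [-0.1, 0.9, 1.0]
gripper_width: 0.0601
```

```bash
python3 - <<'E'
from h import *
from cell import readout,optics
s=readout.sense();print(s["eef_pos"],s["clock"],s["contact_force"],s["qpos"]); print(goal(s,[.6287,-.0055,.037]))
c=optics.camera("wrist"); np.savez("w4.npz",**c);cv2.imwrite("pics/w4.png",c["pixels"][:,:,::-1])
E
```

```text
[ 0.62849456 -0.00562295  0.19741659] 6.475 [-0.11398246  0.85463823  0.95436477] [-1.13973109e-01  5.47367866e-01  1.60612090e+00 -5.01697067e-05
  9.87265434e-01 -2.11871183e-01]
(array([1.604e+02, 1.000e-01, 1.000e-01]), np.float64(0.09792578720639485))
```

View pics/w4.png

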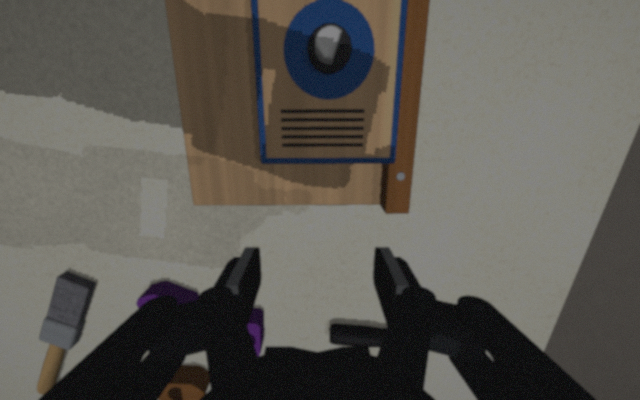

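```bash
python3 - <<'E'
from h import *
c=load("w4.npz")
print(onplane(c,[(262,160),(396,160)],.067)); print(onplane(c,[(192,206),(385,205)],.012))
E
```

```text
[[0.57721632 0.02477384 0.067     ]
 [0.69492435 0.03647277 0.067     ]]
[[ 0.49149861 -0.04557256  0.012     ]
 [ 0.7077691  -0.0228986   0.012     ]]
```

The radio's −y face is at y≈0.030, which leaves 24 mm clear of the fingers. I'll descend and push to +y.

Call:
jog_arm([
  [60,50,0,0,0],
  [60,105,0,0,0],
  [60,145,0,0,0],
  [60,160,0,0,0],
  [60,160,0,0,0],
])

```text
clock: 7.15
eef_pos: [0.6284, -0.0056, 0.0372]
tcp_rot: [0.706, -0.035, 0.706, 0.035]
contact_force: [0.1, -0.1, 1.0]
gripper_width: 0.0602
```

Call:
jog_arm([
  [60,0,8,0,0],
  [60,0,16,0,0],
  [60,0,23,0,0],
  [60,0,29,0,0],
  [60,0,35,0,0],
  [60,0,40,0,0],
  [60,0,44,0,0],
  [60,0,44,0,0],
])

```text
clock: 8.15
eef_pos: [0.6237, 0.0386, 0.0372]
tcp_rot: [0.706, -0.035, 0.706, 0.035]
contact_force: [-0.7, -0.7, -0.8]
gripper_width: 0.0599
```

Call:
jog_arm([
  [60,0,3,0,0],
  [60,0,6,0,0],
  [60,0,8,0,0],
  [60,0,8,0,0],
])

```text
clock: 8.65
eef_pos: [0.6232, 0.0461, 0.0373]
tcp_rot: [0.706, -0.035, 0.706, 0.035]
contact_force: [1.3, -2.8, -0.8]
gripper_width: 0.0599
```

Call:
jog_arm([
  [60,0,2,0,0],
  [60,0,4,0,0],
  [60,0,4,0,0],
])

```text
clock: 9.02
eef_pos: [0.6233, 0.0464, 0.0378]
tcp_rot: [0.707, -0.036, 0.706, 0.034]
contact_force: [-0.1, -31.5, 3.4]
gripper_width: 0.06
```

Call:
jog_arm([
  [60,0,-10,0,0],
  [60,-40,-22,0,0],
  [60,-100,-22,0,0],
  [60,-160,-10,0,0],
  [60,-220,20,0,0],
  [60,-220,40,0,0],
  [60,-220,40,0,0],
])

```text
clock: 9.9
eef_pos: [0.6182, 0.0915, 0.2571]
tcp_rot: [0.706, -0.036, 0.706, 0.036]
contact_force: [-1.2, 0.5, -0.7]
gripper_width: 0.0595
```

```bash
python3 - <<'E'
from h import *
from cell import readout,optics
s=readout.sense();print(s["eef_pos"],s["clock"],s["contact_force"])
c=optics.camera("wrist"); np.savez("w5.npz",**c);cv2.imwrite("pics/w5.png",c["pixels"][:,:,::-1])
c=optics.camera("top"); cv2.imwrite("pics/t5.png",crop(c,240,350,130,225,6))
E
```

```text
[0.61820236 0.09148814 0.25708581] 9.9 [-1.1898887   0.53440402 -0.71828356]
```

View pics/w5.png

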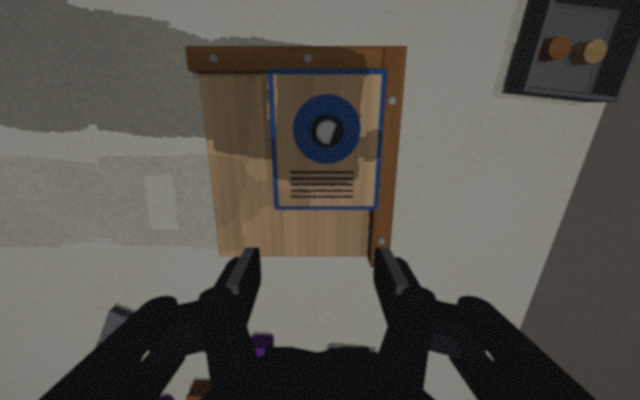

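View pics/t5.png

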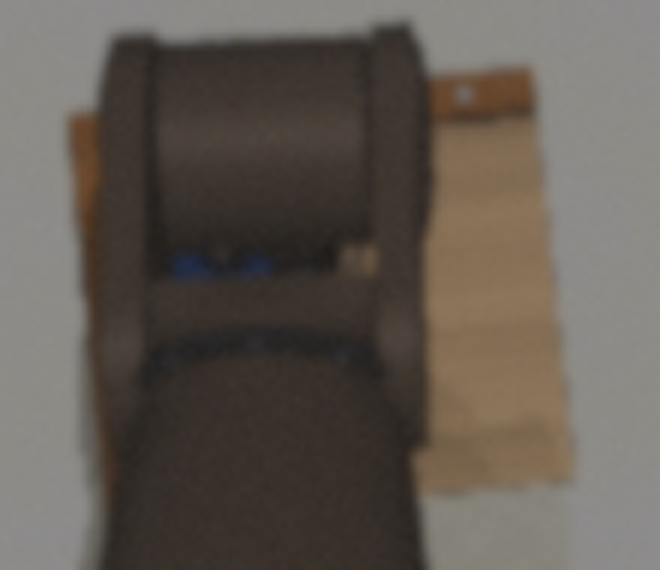

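```bash
python3 - <<'E'
from h import *
c=load("w5.npz");cv2.imwrite("pics/w5c.png",cv2.convertScaleAbs(crop(c,255,415,40,220,4),alpha=1.6))
E
```

```text
(no output)
```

View pics/w5c.png

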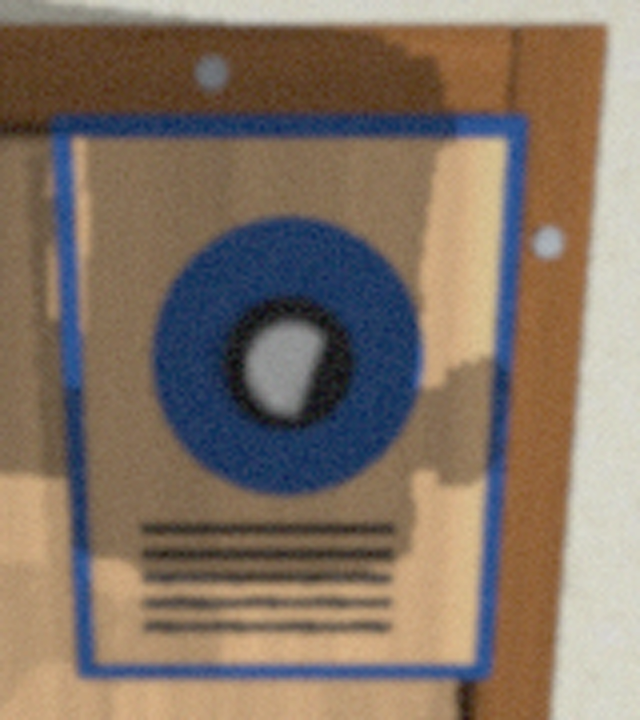

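```bash
python3 - <<'E'
from h import *
c=load("w5.npz")
def f(l,zz): return onplane(c,[(255+a/4-.375,40+b/4-.375) for a,b in l],zz)[:,:2]
st=f([(607,27),(553,710),(0,25)],.042); rd=f([(526,116),(491,678),(82,678),(52,117)],.067)
o=st[0]; d=o-st[1]; ty=np.arctan2(-d[0],d[1]); e=o-st[2]; tx=np.arctan2(e[1],e[0]); print("yaw",ty,tx)
t=ty; ex=np.array([np.cos(t),np.sin(t)]);ey=np.array([-ex[1],ex[0]])
print(st.round(4).tolist())
for p in rd: print(p.round(4),((p-o)@ex+.025).round(4),((p-o)@ey+.025).round(4))
m=rd.mean(0);print(m,((m-o)@ex+.025),((m-o)@ey+.025))
d=rd[0]-rd[1];print(np.arctan2(-d[0],d[1])); d=rd[1]-rd[2];print(np.arctan2(d[1],d[0]));d=rd[0]-rd[3];print(np.arctan2(d[1],d[0]));d=rd[3]-rd[2];print(np.arctan2(-d[0],d[1]))
sh=f([(283,370)],.101);print("shaft",sh)
E
```

```text
yaw 0.10812438448075927 0.09930120301149069
[[0.6976, 0.241], [0.7182, 0.0506], [0.5391, 0.2252]]
[0.6751 0.2142] -0.0003 0.0008
[0.6909 0.0673] -0.0004 -0.147
[0.5741 0.0553] -0.1178 -0.1463
[0.558 0.202] -0.118 0.0013
[0.62449314 0.13469893] -0.05913139301720712 -0.07281413168784606
0.10705309431145592
0.10245447906406886
0.1042136550516459
0.1091032136412255
shaft [[0.62065196 0.14943366]]
```

By measurement the radio is home: edges within about 1 mm of both strips, yaw 0.106 against the jig's 0.104. Next I need a close view of the shaft for the flat's direction.

Call:
jog_arm([
  [60,50,-20,2,0],
  [60,100,-24,2,0],
  [60,110,-24,2,0],
  [60,110,-24,2,0],
])

```text
clock: 10.5
eef_pos: [0.6233, 0.066, 0.1471]
tcp_rot: [0.706, -0.035, 0.707, 0.035]
contact_force: [-0.1, -0.5, 0.7]
gripper_width: 0.0601
```

```bash
python3 - <<'E'
from h import *
from cell import readout,optics
s=readout.sense();print(s["eef_pos"],s["clock"],s["contact_force"])
c=optics.camera("wrist"); np.savez("w6.npz",**c)
u,v=px(c,[.6207,.1494,.101]);print(u,v);u=int(u);v=int(v)
print(u,v);cv2.imwrite("pics/w6c.png",cv2.convertScaleAbs(crop(c,u-40,u+40,v-40,v+40,8),alpha=1.8))
E
```

```text
[0.62327412 0.06600345 0.14711734] 10.5 [-0.14080917 -0.54399611  0.65491718]
326.6848252346308 100.21981056194848
326 100
```

View pics/w6c.png

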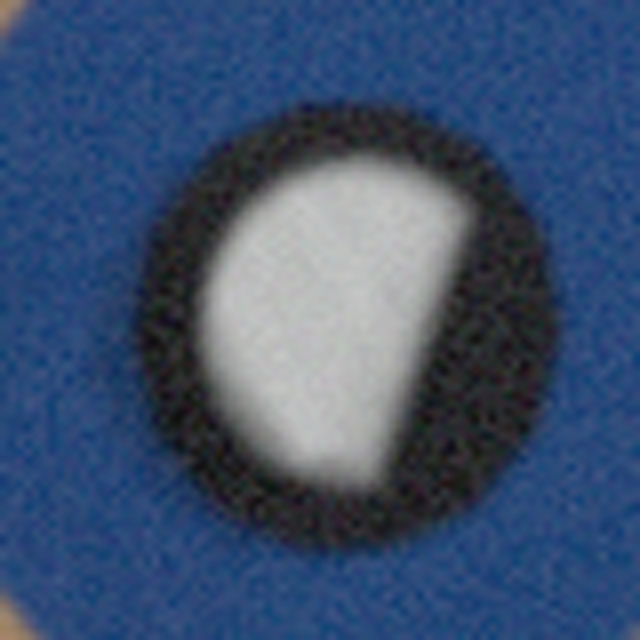

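```bash
python3 - <<'E'
from h import *
from scipy.optimize import least_squares
c=load("w6.npz");u,v=326,100
g=c["pixels"].min(2).astype(np.uint8); s=8
G=cv2.resize(g[v-40:v+40,u-40:u+40],None,fx=s,fy=s,interpolation=cv2.INTER_CUBIC)
G=cv2.GaussianBlur(G,(0,0),5)
m=(G>75).astype(np.uint8); print(np.percentile(G,[5,50,95]))
cn=max([k for k in cv2.findContours(m,cv2.RETR_EXTERNAL,cv2.CHAIN_APPROX_NONE)[0] if cv2.pointPolygonTest(k,(330,320),False)>0],key=cv2.contourArea)[:,0].astype(float)
W=onplane(c,np.c_[u-40+(cn[:,0]+.5)/s-.5,v-40+(cn[:,1]+.5)/s-.5],.100)[:,:2]*1000
# D model fit: radius r, centre, angle, flat dist f ; signed distance
def res(p):
    q=W-p[:2]; d1=np.hypot(q[:,0],q[:,1])-p[2]; d2=q@[np.cos(p[3]),np.sin(p[3])]-p[4]
    return np.maximum(d1,d2)
b=min((least_squares(res,[*W.mean(0),11,a,5],loss="soft_l1",f_scale=.3) for a in (-.6,-.2,.2)),key=lambda r:r.cost)
print(b.x.round(3),b.cost, np.abs(res(b.x)).mean())
M=rot(dict(tcp_rot=__import__("cell").readout.sense()["tcp_rot"]));print(M.round(3))
# collar circle: dark vs blue
B=c["pixels"].astype(int); bl=(B[...,2]-B[...,0]); 
Bm=cv2.GaussianBlur(cv2.resize(bl[v-40:v+40,u-40:u+40].astype(np.float32),None,fx=s,fy=s,interpolation=cv2.INTER_CUBIC),(0,0),5)
mm=(Bm<25).astype(np.uint8)
k=[k for k in cv2.findContours(mm,cv2.RETR_EXTERNAL,cv2.CHAIN_APPROX_NONE)[0] if cv2.pointPolygonTest(k,(330,320),False)>0][0][:,0].astype(float)
Wc=onplane(c,np.c_[u-40+(k[:,0]+.5)/s-.5,v-40+(k[:,1]+.5)/s-.5],.081)[:,:2]*1000
r=least_squares(lambda p:np.hypot(*(Wc-p[:2]).T)-p[2],[*Wc.mean(0),17]);print("collar",r.x,len(k))
E
```

```text
[ 17.  22. 103.]
[ 6.22393e+02  1.49977e+02  9.90500e+00 -2.46000e-01  4.49400e+00] 6.037346292215679 0.08871903626509282
[[ 0.001 -0.099  0.995]
 [-0.     0.995  0.099]
 [-1.    -0.     0.001]]
collar [622.52124444 149.48444502  16.51117473] 1254
```

Shaft axis is at (0.6224, 0.1497) and the collar fit agrees within 0.5 mm. The flat's normal points at world angle −0.246 rad. The bar knob is next.

Call:
jog_arm([
  [60,-60,-20,0,0],
  [60,-100,-60,-30,0.18],
  [60,-100,-110,-70,0.36],
  [60,-100,-160,-115,0.54],
  [60,-100,-210,-155,0.72],
  [60,-100,-260,-190,0.9],
  [60,-100,-310,-225,1.08],
  [60,-100,-358,-262,1.26],
])

```text
clock: 11.55
eef_pos: [0.3995, -0.3138, 0.2496]
tcp_rot: [0.592, 0.389, 0.589, -0.39]
contact_force: [1.4, 0.3, 1.0]
gripper_width: 0.0599
```

Call:
jog_arm([
  [60,20,0,0,0.18],
  [60,75,0,0,0.32],
  [60,130,0,0,0.32],
  [60,162,0,0,0.32],
  [60,162,0,0,0.32],
])

```text
clock: 12.18
eef_pos: [0.4003, -0.3119, 0.0852]
tcp_rot: [0.522, 0.477, 0.522, -0.477]
contact_force: [-0.9, 0.3, 0.6]
gripper_width: 0.0598
```

```bash
python3 - <<'E'
from h import *
from cell import readout,optics
s=readout.sense();print(s["eef_pos"],s["clock"],s["contact_force"]);print(goal(s,[.47,-.31,.02]))
c=optics.camera("wrist"); np.savez("w7.npz",**c)
cv2.imwrite("pics/w7.png",cv2.convertScaleAbs(c["pixels"][:,:,::-1],alpha=1.5))
print(px(c,[.469,-.31,.03]))
E
```

```text
[ 0.40033806 -0.3119092   0.08519815] 12.175 [-0.85526458  0.31682789  0.60424614]
(array([65.1, 69.6,  4.4]), np.float64(-1.4807462588269378))
[325.69004702 124.87672532]
```

View pics/w7.png

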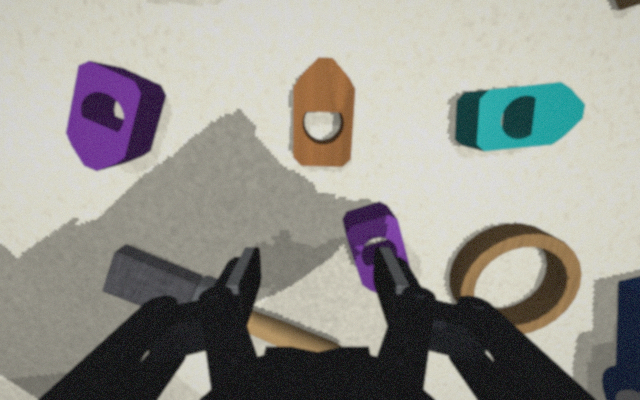

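The bar knob is at (323,120): nose at (325,57), hole at (323,125), flat on the nose side. I'll confirm it in one enlarged crop and fit its outline.

```bash
python3 - <<'E'
from h import *
from scipy.optimize import least_squares
c=load("w7.npz"); s=6;u0,v0=280,45
cv2.imwrite("pics/w7c.png",cv2.convertScaleAbs(crop(c,280,370,45,180,5),alpha=1.6))
p=c["pixels"].astype(np.float32); f=(p[...,0]-p[...,2])
F=cv2.GaussianBlur(cv2.resize(f[45:180,280:370],None,fx=s,fy=s,interpolation=cv2.INTER_CUBIC),(0,0),4)
print(np.percentile(F,[5,50,95]))
m=(F>.5*(np.percentile(F,10)+np.percentile(F,90))).astype(np.uint8)
cs,h=cv2.findContours(m,cv2.RETR_CCOMP,cv2.CHAIN_APPROX_NONE)
i=max(range(len(cs)),key=lambda i:cv2.contourArea(cs[i]))
def W(k,z): k=k[:,0].astype(float); return onplane(c,np.c_[u0+(k[:,0]+.5)/s-.5,v0+(k[:,1]+.5)/s-.5],z)[:,:2]*1000
o=W(cs[i],.03); r=cv2.minAreaRect(o.astype(np.float32)); print("outer",r)
hs=[j for j in range(len(cs)) if h[0][j][3]==i and cv2.contourArea(cs[j])>2000]
for j in hs: q=W(cs[j],.03); print("hole",q.mean(0),q.min(0),q.max(0),cv2.minEnclosingCircle(q.astype(np.float32)))
# model fit of outline: params cx,cy,yaw: body |y|<=18, x>=-26, nose from x=26 to tip 36
def res(p):
    R_=np.array([[np.cos(p[2]),np.sin(p[2])],[-np.sin(p[2]),np.cos(p[2])]]); q=(o-p[:2])@R_.T
    k=p[3]; n=np.array([p[4],10.]);n/=np.hypot(*n)
    x,y=q[:,0],np.abs(q[:,1]); 
    return np.maximum.reduce([y-18*k,-x-26*k,(x-36*k)*n[0]+(y-0)*n[1] if False else (x-26*k)*n[0]+(y-18*k)*n[1]-0, x-36*k])
b=least_squares(res,[r[0][0]-5,r[0][1],.09,1,14],loss="soft_l1",f_scale=.5);print(b.x,np.abs(res(b.x)).mean())
E
```

```text
[ 5.22532227 12.04898357 64.01869278]
outer ((474.7373962402344, -307.7314758300781), (61.55073547363281, 35.561485290527344), 3.4494400024414062)
hole [ 468.80119984 -308.18975656] [ 458.004668   -320.35052729] [ 477.07972318 -295.86623617] ((470.1461486816406, -308.12994384765625), 12.268745422363281)
[ 4.69562052e+02 -3.08014267e+02  6.35274349e-02  9.74586267e-01
  1.44089637e+01] 0.3925979881611018
```

View pics/w7c.png

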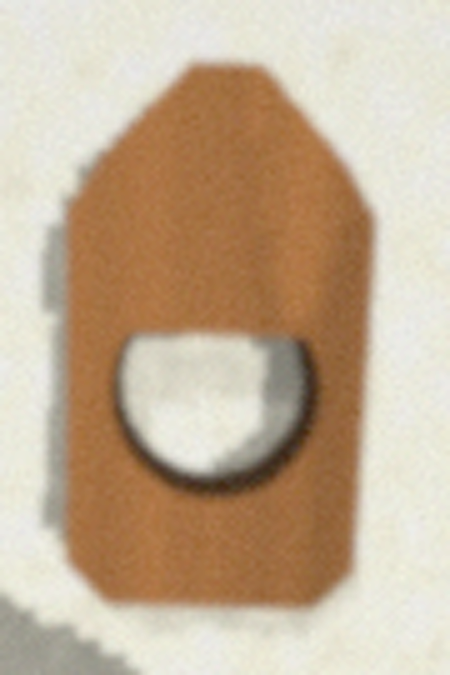

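It's confirmed: plain wood bar, D-hole, flat towards the nose. Centre is about (0.470, −0.308), yaw 0.063. Grasping.

Call:
jog_arm([
  [60,0,35,1,0.03],
  [60,0,70,2.4,0.03],
  [60,30,70,2.4,0.03],
  [60,55,70,2.4,0.03],
  [60,65,70,2.4,0.03],
  [60,65,70,2.4,0.03],
], newtons=60)

```text
clock: 12.98
eef_pos: [0.4706, -0.3085, 0.0215]
tcp_rot: [0.515, 0.485, 0.514, -0.485]
contact_force: [0.6, -0.1, -0.2]
gripper_width: 0.06
```

Call:
jog_arm([
  [25,0,0,0,0],
  [25,0,0,0,0],
  [25,0,0,0,0],
  [25,0,0,0,0],
  [25,0,0,0,0],
], newtons=60)

```text
clock: 13.6
eef_pos: [0.4706, -0.3085, 0.0218]
tcp_rot: [0.516, 0.485, 0.514, -0.485]
contact_force: [-1.3, 0.4, 8.0]
gripper_width: 0.0348
```

Call:
jog_arm([
  [25,-40,0,0,0],
  [25,-90,5,-25,0.05],
  [25,-140,20,-80,0.1],
  [25,-150,35,-140,0.15],
  [25,-150,45,-200,0.2],
  [25,-150,58,-260,0.25],
  [25,-150,70,-320,0.306],
  [25,-150,85,-380,0.306],
])

```text
clock: 14.6
eef_pos: [0.5311, 0.0718, 0.1713]
tcp_rot: [0.435, 0.558, 0.434, -0.557]
contact_force: [1.5, -0.3, 0.2]
gripper_width: 0.0351
```

```bash
python3 - <<'E'
from h import *
from cell import readout,optics
s=readout.sense();print(s["eef_pos"],s["clock"],s["contact_force"],s["gripper_width"],s["qpos"]);print(goal(s,[.5468,.1687,.170]))
c=optics.camera("wrist"); np.savez("w8.npz",**c)
cv2.imwrite("pics/w8.png",cv2.convertScaleAbs(c["pixels"][:,:,::-1],alpha=1.5))
E
```

```text
[0.5311227  0.07180277 0.17125347] 14.6 [ 1.45394924 -0.32375767  0.21904249] 0.03514797770058146 [ 1.11557777e-02  4.61553716e-01  1.86277164e+00 -1.53675160e-04
  8.15917961e-01  1.82919956e+00]
(array([  1.3,  -8.5, -97.8]), np.float64(-1.8179384014994322))
```

View pics/w8.png

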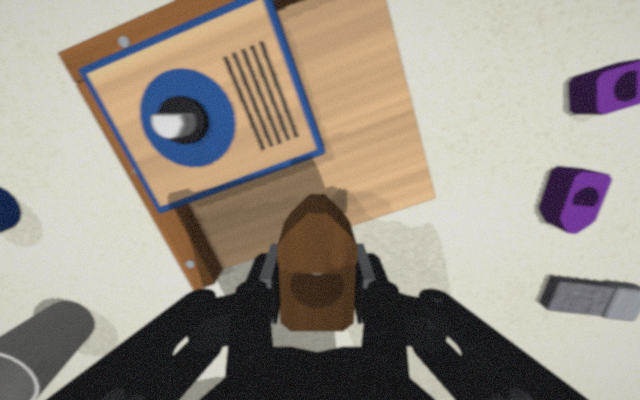

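The knob is held between the pads with its nose towards the camera, at (317,265). Next I'll stand the camera over the shaft at this yaw and re-measure.

Call:
jog_arm([
  [25,0,-4,-50,0],
  [25,0,-8,-95,0],
  [25,0,-8,-98,0],
  [25,0,-8,-98,0],
])

```text
clock: 15.15
eef_pos: [0.547, 0.1666, 0.1706]
tcp_rot: [0.435, 0.557, 0.435, -0.557]
contact_force: [-0.4, 0.8, 0.4]
gripper_width: 0.0352
```

```bash
cat > shaft.py <<'E'
from h import *
from scipy.optimize import least_squares
def shaft(c,p0,zt=.100,thr=75,name=None):
    u,v=[int(round(t)) for t in px(c,p0)]; s=8
    g=c["pixels"].min(2).astype(np.uint8)
    sub=lambda a:cv2.GaussianBlur(cv2.resize(a[v-40:v+40,u-40:u+40],None,fx=s,fy=s,interpolation=cv2.INTER_CUBIC),(0,0),5)
    G=sub(g); m=(G>thr).astype(np.uint8)
    cs=[k for k in cv2.findContours(m,cv2.RETR_EXTERNAL,cv2.CHAIN_APPROX_NONE)[0] if abs(cv2.pointPolygonTest(k,(320,320),True))<150]
    cn=max(cs,key=cv2.contourArea)[:,0].astype(float)
    W=onplane(c,np.c_[u-40+(cn[:,0]+.5)/s-.5,v-40+(cn[:,1]+.5)/s-.5],zt)[:,:2]*1000
    def res(p):
        q=W-p[:2]; return np.maximum(np.hypot(q[:,0],q[:,1])-p[2], q@[np.cos(p[3]),np.sin(p[3])]-p[4])
    b=min((least_squares(res,[*W.mean(0),11,a,5],loss="soft_l1",f_scale=.3) for a in (-.6,-.2,.2)),key=lambda r:r.cost)
    print("shaft",b.x.round(3),np.abs(res(b.x)).mean())
    if name: cv2.imwrite(name,cv2.convertScaleAbs(crop(c,u-40,u+40,v-40,v+40,7),alpha=1.8))
    return b.x
E
python3 - <<'E'
from shaft import *
from cell import readout,optics
s=readout.sense();print(s["eef_pos"],s["clock"],s["contact_force"],goal(s,[.6224,.1497,.17]))
c=optics.camera("wrist"); np.savez("w9.npz",**c)
cv2.imwrite("pics/w9.png",cv2.convertScaleAbs(c["pixels"][:,:,::-1],alpha=1.5))
shaft(c,[.6224,.1497,.1],name="pics/w9c.png")
E
```

```text
[0.54699247 0.1666177  0.17059326] 15.15 [-0.39529973  0.76189753  0.43349988] (array([ 0.6, 77.3, -1.9]), np.float64(-1.81636696719662))
shaft [ 6.22510e+02  1.49715e+02  1.05490e+01 -2.36000e-01  5.03100e+00] 0.07420299675722715
```

View pics/w9.png

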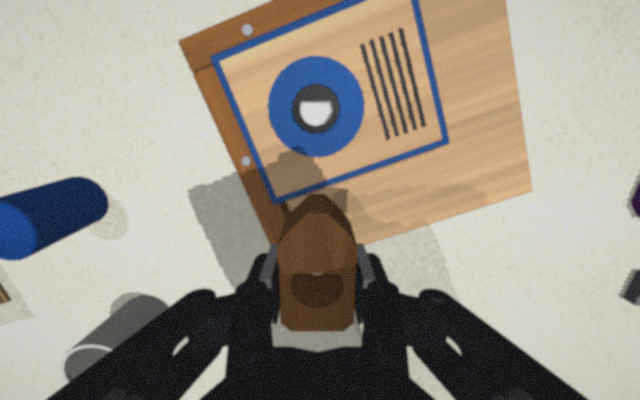

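View pics/w9c.png

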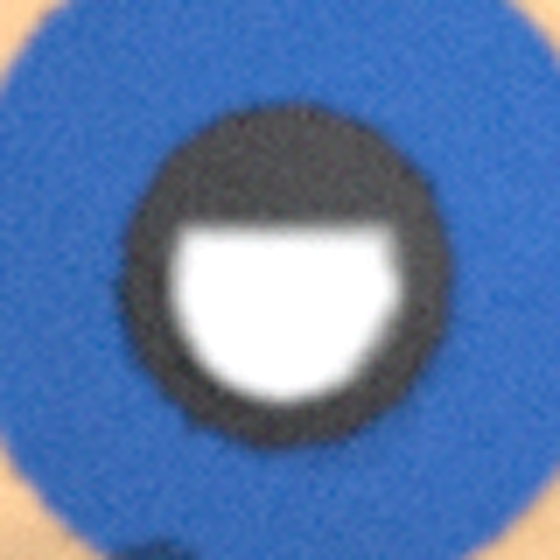

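```bash
python3 - <<'E'
from h import *
c=load("w9.npz"); cv2.imwrite("pics/w9k.png",cv2.convertScaleAbs(crop(c,262,372,185,340,5),alpha=2.6))
print(px(c,[.547,.1666,.1788]))
E
```

```text
[319.01223646 283.88464578]
```

View pics/w9k.png

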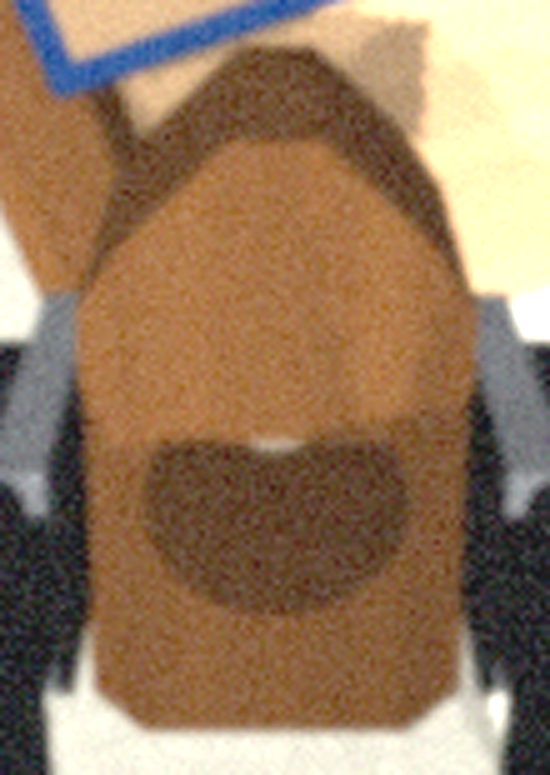

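```bash
python3 - <<'E'
from h import *
from scipy.optimize import least_squares
from cell import readout
c=load("w9.npz"); s=readout.sense();M=rot(s);t=s["eef_pos"]
im=[(278,138),(275,729),(278,440),(275,614)]; uv=[(262+a/5-.4,185+b/5-.4) for a,b in im]
kx=np.array([36,-26,6.6,-12.5])
def f(h): 
    P=onplane(c,uv,t[2]+h/1000); return (P-t)@M*1000
for h in (4,6,8,10,12): q=f(h)[:,1]; print(h,(q-kx).round(2), f(h)[:,2].round(2))
q=onplane(c,[(262+a/5-.4,185+b/5-.4) for a,b in [(78,310),(475,310),(145,500),(408,500)]],t[2]+.008); print(((q-t)@M*1000).round(1))
E
```

```text
4 [-2.29 -4.37 -3.38 -3.93] [-1.41 -1.55 -1.33 -1.58]
6 [-1.57 -2.6  -2.16 -2.38] [-1.42 -1.55 -1.34 -1.58]
8 [-0.84 -0.82 -0.93 -0.83] [-1.42 -1.56 -1.35 -1.59]
10 [-0.12  0.96  0.29  0.72] [-1.43 -1.56 -1.35 -1.59]
12 [0.6  2.74 1.52 2.27] [-1.43 -1.57 -1.36 -1.59]
[[ -8.   18.8 -19.2]
 [ -8.   18.9  16.2]
 [ -8.   -0.7 -13.7]
 [ -8.   -0.7  10.8]]
```

The shaft re-measures at (0.6225, 0.1497), angle −0.236; the tool yaw is −0.246. The knob sits about 0.6 mm behind the TCP along tool y. I'll move over the shaft and lower gently.

Call:
jog_arm([
  [25,0,40,-1,0],
  [25,0,78,-2,0],
  [25,25,78,-2,0],
  [25,40,78,-2,0],
  [25,46,78,-2,0],
  [25,46,78,-2,0],
])

```text
clock: 15.95
eef_pos: [0.6232, 0.1496, 0.1244]
tcp_rot: [-0.435, -0.558, -0.435, 0.558]
contact_force: [0.1, -0.1, -0.6]
gripper_width: 0.0347
```

```bash
python3 - <<'E'
from h import *
from cell import readout,optics
s=readout.sense();print(s["eef_pos"],s["clock"],s["contact_force"],s["torque"],goal(s,[.6225,.1497,.103]))
E
```

```text
[0.62317728 0.14955891 0.12441851] 15.95 [ 0.11976067 -0.14554303 -0.61149835] [ 0.04556161 -0.02680311 -0.01112396] (array([21.4, -0.7,  0. ]), np.float64(-1.8171382890687588))
```

Call:
jog_arm([
  [25,3,0,0,0],
  [25,6,0,0,0],
  [25,6,0,0,0],
])

```text
clock: 16.32
eef_pos: [0.6233, 0.1497, 0.1183]
tcp_rot: [-0.435, -0.558, -0.435, 0.558]
contact_force: [0.4, -0.4, 0.1]
gripper_width: 0.0348
```

No force with the knob's bottom about 4.5 mm below the shaft top, so it has entered. Continuing.

Call:
jog_arm([
  [25,4,0,0,0],
  [25,8,0,0,0],
  [25,12,0,0,0],
  [25,12,0,0,0],
])

```text
clock: 16.82
eef_pos: [0.6232, 0.1497, 0.1058]
tcp_rot: [-0.435, -0.557, -0.435, 0.558]
contact_force: [0.3, -1.1, -0.6]
gripper_width: 0.0348
```

Call:
jog_arm([
  [25,3,0,0,0],
  [25,6,0,0,0],
  [25,6,0,0,0],
])

```text
clock: 17.2
eef_pos: [0.6234, 0.1496, 0.1004]
tcp_rot: [0.435, 0.558, 0.435, -0.558]
contact_force: [-1.2, -2.2, 2.4]
gripper_width: 0.0345
```

Call:
jog_arm([
  [25,2,0,0,0],
  [25,3,0,0,0],
  [25,3,0,0,0],
])

```text
clock: 17.58
eef_pos: [0.6234, 0.1496, 0.0977]
tcp_rot: [0.435, 0.558, 0.435, -0.558]
contact_force: [-1.6, -2.4, 5.9]
gripper_width: 0.0351
```

```bash
python3 - <<'E'
from h import *
from cell import readout,optics
s=readout.sense();print(s["eef_pos"],s["clock"],s["contact_force"],s["torque"],s["gripper_width"])
c=optics.camera("wrist"); np.savez("w10.npz",**c); cv2.imwrite("pics/w10.png",cv2.convertScaleAbs(c["pixels"][:,:,::-1],alpha=1.6))
c=optics.camera("scene"); cv2.imwrite("pics/s10.png",crop(c,290,410,165,245,6)); np.savez("s10.npz",**c)
E
```

```text
[0.62342617 0.14964938 0.09766611] 17.575 [-1.56017504 -2.40156589  5.89457546] [-0.35626093  0.26665035 -0.03624537] 0.035107121473290336
```

View pics/w10.png

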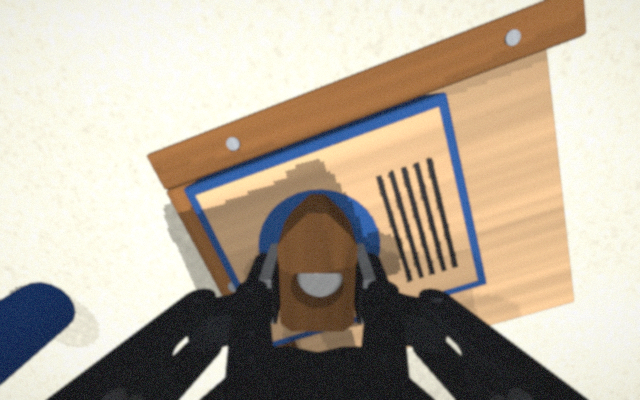

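View pics/s10.png

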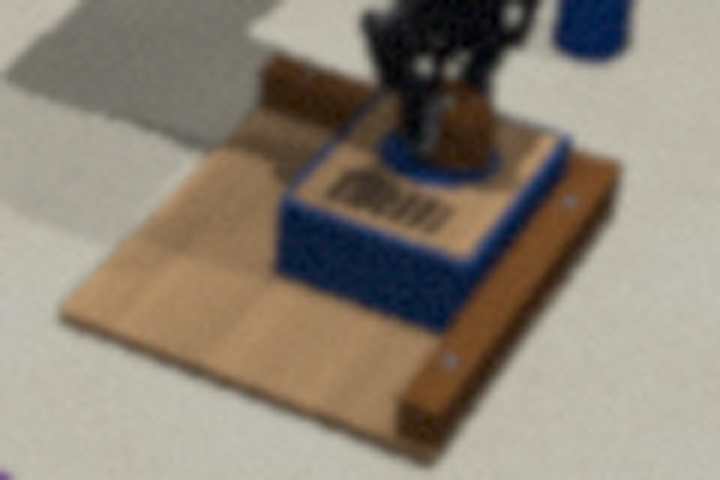

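Call:
jog_arm([
  [25,1.5,0,0,0],
  [25,3,0,0,0],
  [25,3,0,0,0],
])

```text
clock: 18.05
eef_pos: [0.6235, 0.1496, 0.0966]
tcp_rot: [0.435, 0.558, 0.434, -0.557]
contact_force: [-7.7, -3.0, 23.8]
gripper_width: 0.0349
```

```bash
python3 - <<'E'
from h import *
from cell import readout,optics
s=readout.sense();print(s["eef_pos"],s["clock"],s["contact_force"],s["torque"],s["gripper_width"])
c=optics.camera("wrist"); np.savez("w11.npz",**c); cv2.imwrite("pics/w11.png",cv2.convertScaleAbs(crop(c,140,590,0,350,1.75),alpha=1.6))
E
```

```text
[0.62348994 0.14964175 0.0966455 ] 18.05 [-7.71997814 -2.95647706 23.76191904] [-6.77807010e-01  1.49491149e+00  2.53420799e-04] 0.03486481339512
```

View pics/w11.png

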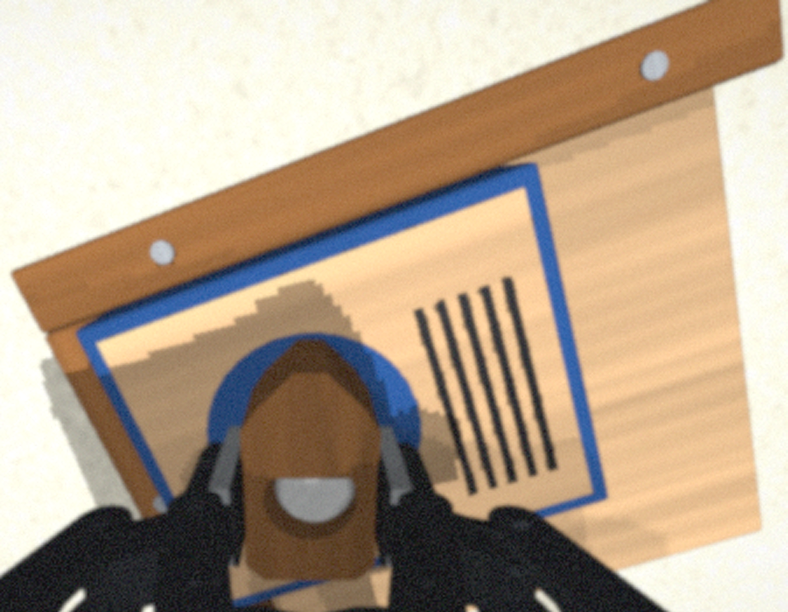

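```bash
python3 - <<'E'
from h import *
c=load("w11.npz")
def f(l,zz): return onplane(c,[(140+(a+.5)/1.75-.5,(b+.5)/1.75-.5) for a,b in l],zz)[:,:2]
st=f([(12,271),(712,0),(48,333)],.042); rd=f([(80,330),(537,165),(607,497)],.067)
o=st[0]; d=o-st[1]; t=np.arctan2(-d[0],d[1]); ex=np.array([np.cos(t),np.sin(t)]);ey=np.array([-ex[1],ex[0]])
print("jig yaw",t,"strip thickness",np.linalg.norm(st[0]-st[2]))
for p in rd: print(p.round(4),((p-o)@ex+.025).round(4),((p-o)@ey+.025).round(4))
d=rd[0]-rd[1];print("radio yaw",np.arctan2(-d[0],d[1]),np.linalg.norm(d)); d=rd[1]-rd[2];print(np.arctan2(d[1],d[0]))
E
```

```text
jig yaw 0.10235268077121838 strip thickness 0.02447335579402646
[0.676  0.2122] -0.0001 -0.0007
[0.69  0.067] -0.0009 -0.1466
[0.5741 0.0553] -0.1174 -0.1463
radio yaw 0.09661653526568652 0.1458527841105786
0.10044569120024824
```

The radio edges are within about 1 mm of both strips and square within 0.006 rad. The shaft top shows in the hole, flat to flat. I'll hold briefly, check the force is steady, and hand in.

Call:
jog_arm([
  [25,0,0,0,0],
  [25,0,0,0,0],
  [25,0,0,0,0],
  [25,0,0,0,0],
])

```text
clock: 18.6
eef_pos: [0.6235, 0.1496, 0.0967]
tcp_rot: [0.435, 0.558, 0.434, -0.557]
contact_force: [-7.2, -3.0, 24.3]
gripper_width: 0.035
```

```bash
python3 - <<'E'
from cell import readout,env
s=readout.sense();print(s["eef_pos"],s["clock"],s["contact_force"],s["gripper_width"])
assert 8<s["contact_force"][2]<45
print(env.job_done())
E
```

```text
[0.62349037 0.14963819 0.09667248] 18.6 [-7.19657256 -3.00911721 24.33034302] 0.03498691787563383
the job is handed in; nothing more can be done
None
```

I pushed the radio into the fence corner, fitted the wooden bar knob onto the shaft flat to flat, and handed the job in with the knob still gripped and pressed down at 18.6 s. No verdict is reported.

- **Radio:** the last wrist picture put its edges within about 1 mm of both strips and square within 0.006 rad. The remaining side force (about 7 N in x, 3 N in y) pushes it towards the fence.
- **Knob:** it went down to a hard stop with a steady 24 N. The tool height there was 0.0967 m, against 0.0968 m expected for fully home. The picture shows the shaft's flat lined up with the flat of the hole, and the two angles were within 0.01 rad before the fit.
- **Grip:** set to 60 N, with an opening of 35 mm on the 36 mm knob. That force was not measured.
- **Disagreement:** the wrist camera showed the held knob 1.4 mm off the jaws' centre line. The two shaft measurements agreed within 0.3 mm, so I put it down to camera calibration, and the knob went in without side force.
- **Not measured:** the collar's position was not seen directly, only inferred from the height and force. I did not re-measure the other things on the table; the arm touched none of them as far as I know.

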